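# Sort sealed jars into full and empty by feel

## Robot

A 6-joint arm with a two-finger parallel gripper is mounted at the origin on a cart in front of the work surface, level with it; the furniture and walls round the work are solid. World frame = base frame: x ahead of the robot, y to its left, z up, the work surface at z = 0. Lengths are in m, angles in degrees, forces in N, time in s.
With the tool pointing down it reaches from about 0.3 to 0.75 m from the base axis. Payload 8.5 kg.
Tool frame: the origin (TCP) lies midway between the tips of the shut fingers; the grasp point (between the pads) lies 19 mm behind it; x points along the fingers, y is the direction in which the jaws open and shut, and the axes are right-handed (so a half turn about x gives the same grasp; the last joint's range is limited). The gripper opens to 85 mm and grips with 20 to 120 N. Pads are 22 mm wide; open, the fingers measure 114 mm over their backs; the gripper's body (76 mm by 85 mm) begins 54 mm behind the grasp point. The pads swing forward as they close: fully open they stand 13 mm farther back than shut.
Start: joints at [-89.685, 21.807, 74.336, -0, 83.858, -12.336], TCP at [0.12, -0.537, 0.231] pointing down, gripper open.
Joint ranges: [-178.18, 178.18], [-50.72, 133.34], [12.68, 142.11], [-81.47, 261.47], [9.98, 163.14], [-165.26, 165.26]. Speed limits (degrees/s): [136.94, 136.94, 180, 180, 180, 180].

## Interface

Orientations are given as [roll, pitch, yaw] about the fixed x, y, z axes, in that order (R = Rz(yaw) Ry(pitch) Rx(roll)).
In Python, from cell import sensors, optics, r gives the robot as it stands. The module is installed in compiled form; this text tells all that it offers.
- The arm moves only by the tool move_arm, never from a script. Its argument "moves" is a list that holds one entry, the list of rows, each a list of 5 numbers: the gripper command: -1 is fully open, 1 is shut, values between are in proportion, then the shift along the world's x, y, z in m, then the turn about the world's z in units of 6 degrees (1.0 is 6 degrees). In form: [[[fingers, x, y, z, roll], ...]]. A call has exactly 8 rows; each row is the pose to reach, as a shift and turn from the pose measured when the call began; what a row does not reach only later rows make up. A row lasts 1/10 s, in which the tool goes at most 50 mm and 8.59 degrees, less where a joint would pass 70% of its speed; a pose out of reach is approached as far as the arm can. A call with a gripper value outside its range is refused whole. The fingers move at their own pace and stop on an object; "grip_force" is the grip in N (left out, the last holds). Time passes only in rows, so rows that repeat a pose let the fingers close, or fill a call up. It gives the time, the measured TCP pose, the force and the opening at its end, in the units of the state.
- sensors.get_state(): the state, without advancing time (a new reading comes with each control period).
- optics.get_image(name): name is "side" or "top" or "wrist"; returns a dict with "frame" (400x640x3 uint8, red, green, blue), "vertical_fov" (degrees; the focal length in pixels is half the picture's height over the tangent of half this angle, whatever the lens; pixels are square), "cx", "cy" (the principal point, pixels), "R" (3x3) and "t" (3): a world point X has camera coordinates R X + t; the wrist camera has in their place "mount" (4x4, takes a point from camera to tool coordinates, whose origin is the TCP and whose axes are the tool frame's). Camera axes: x right, y down, z forward; pixel columns grow to the right and rows downward; lengths in m; the calibration is good to about 2 mm. A picture is of the moment at which its call begins: read the wrist's pose just before it. There is no depth.
- r.hand_in(): hands the job in, once; it reports no verdict.
Trained networks look in the newest picture that a camera, given by its name, has taken for a name from the list of things; names that differ only in an ending like _2 or _b are one class to them, and where a whole thing is asked for, a point or a joint stands for the part that bears it (a point fixed in the world has none). Each returns a list of dicts, best first, with "score" (0 to 1); they miss things now and then, are a little off and sometimes report something else, mostly with a low value. They report only what shows in the picture. A call takes as long as a camera call. They do not tell look-alikes from the thing itself.
- optics.search_frame(camera, query): "extent" ([left, top, right, bottom] in pixels, round what is visible of it).
- optics.silhouettes(camera, query): "pixels" (400x640 bool, what is visible of it) and "extent" ([left, top, right, bottom] in pixels, round what is visible of it).
- optics.spot_point(camera, query): "point" ([column, row] in pixels: a listed point, or the origin of a listed thing).
The state is a dict: "time": time; "joints": joint angles; "joint_velocities": joint speeds; "joint_torque": joint torques, N m; "tool_pos": TCP position; "tcp_rot": TCP orientation; "wrist_force": force on the tool from outside, world axes, zero at the start; "wrist_torque": the same for the moment, N m; "gripper_width": finger opening in m.
Only numpy, scipy, OpenCV 4.12 (cv2) and the standard library are available. Lean on these libraries where they do the work, as an engineer would, in place of code of your own. Each camera call takes 0.05 s, during which the arm holds its last target. There are 200 camera calls.

## Task

One jar at a time, lift each white-lidded jar just clear of the table where it stands and hold it still a moment to feel its weight, then keeping it low (its underside never more than 10 cm up) seat it upright, fully down in a free well of the red tray if it is heavy (over 350 g) or of the blue tray if it is light (under 350 g; within 40 g of that either tray will do). The boards with the wells lie shifted in their trays, so feel for each well gently with the jar (a push of 10 N or so is plenty), and finish with both jars let go and the tape measure, case and spool left where they are.

Things in the scene. Friction and masses are not known exactly. Their poses are not given: they have to be found in the camera images.
- jar_a: First sealed screw jar, brown with a white lid, 47 mm across the lid, 45 mm across the body, 44 mm tall; grip it by the lid, which is the part from 28 mm up. Origin: centre of its underside, z up. Weight unknown, anywhere from 100 to 600 g; both jars look the same, and both may be heavy or both light
- jar_b: Second sealed screw jar, brown with a white lid, 47 mm across the lid, 45 mm across the body, 44 mm tall; grip it by the lid, which is the part from 28 mm up. Origin: centre of its underside, z up. Weight unknown, anywhere from 100 to 600 g; both jars look the same, and both may be heavy or both light
- red_tray: Red (for heavy jars) tray, 180 mm (its x) by 116 mm (its y), fixed to the table, walls 17 mm high, 4 mm thick. Origin: centre of its underside; its x runs along its two wells. On its floor lies a plywood board 168 x 76 x 12 mm, top 17 mm above the origin, with two round through wells of 49 mm (rims chamfered 1.5 mm) centred at x = -45 and +45 mm in the tray's frame
- blue_tray: Blue (for light jars) tray, 180 mm (its x) by 116 mm (its y), fixed to the table, walls 17 mm high, 4 mm thick. Origin: centre of its underside; its x runs along its two wells. On its floor lies a plywood board 168 x 76 x 12 mm, top 17 mm above the origin, with two round through wells of 49 mm (rims chamfered 1.5 mm) centred at x = -45 and +45 mm in the tray's frame
- red_tray_floor (a point): Red tray's floor, its centre, 5 mm above the tray's origin, same axes. A seated jar stands on this floor, 12 mm below the board's top. The board is stuck at an unknown place along the tray's y: both wells lie at the same y, anywhere from -15 to +15 mm. It does not give under a light push; a jar slid over it along y under light pressure catches in the well's rim as it starts to drop in
- blue_tray_floor (a point): Blue tray's floor, its centre, 5 mm above the tray's origin, same axes. A seated jar stands on this floor, 12 mm below the board's top. The board is stuck at an unknown place along the tray's y: both wells lie at the same y, anywhere from -15 to +15 mm. It does not give under a light push; a jar slid over it along y under light pressure catches in the well's rim as it starts to drop in
- tape_measure: green tape measure, 32 x 79 x 67 mm, bystander; origin: centre of its underside
- bit_box: flat dark-blue case with a pale lid panel, 55 x 100 x 27 mm, bystander; origin: centre of its underside
- spool: spool with yellow flanges, 48 mm across, 40 mm tall, bystander; origin: centre of its underside
Things that resemble listed ones, but are neither listed nor needed, are in the scene too. What is shaped like the jar_a but black, green or pink is not meant.

How it is judged:
By the outcome, as a careful person would: the job done as asked, in the order asked, and still so for the second after the job is handed in, with the robot touching nothing.
It also fails if it takes over 64 s, if anything falls off the work surface, if the arm or the gripper's body presses on something with over 40 N, if the wrist force passes 120 N, or if a joint passes its speed limit or range.

## Working session

There is one attempt and no reset: what is moved stays moved. The work goes in short steps, Python scripts to look and compute and a tool call to move; the robot and the scene stay as the last step left them, time stands still between calls to the robot, and variables do not carry over. Pictures are saved under pics/ and viewed, about 8 in all and at most 12, crops included, and the job is handed in when it is done.

Besides the shell and the picture viewer there is one more tool, called after ">>>" as a command line: name --argument value ..., lists and objects as JSON in quotes. move_arm: Moves the arm, as the interface text tells. Its arguments: {"type":"object","properties":{"moves":{"type":"array"},"grip_force":{"type":"number"}},"required":["moves"]}

```bash
mkdir -p pics
cat > h.py <<'E'
import numpy as np, cv2
from cell import sensors, optics, r
def ray(im,p):
    f=200/np.tan(np.radians(im["vertical_fov"])/2)
    d=np.array([(p[0]-im["cx"])/f,(p[1]-im["cy"])/f,1.])
    R=np.array(im["R"]);t=np.array(im["t"])
    return -R.T@t, R.T@d
def atz(im,p,z):
    o,d=ray(im,p); return o+d*(z-o[2])/d[2]
def proj(im,X):
    f=200/np.tan(np.radians(im["vertical_fov"])/2)
    c=np.array(im["R"])@np.array(X)+np.array(im["t"])
    return [im["cx"]+f*c[0]/c[2], im["cy"]+f*c[1]/c[2]]
def save(im,n): cv2.imwrite("pics/"+n,cv2.cvtColor(im["frame"],cv2.COLOR_RGB2BGR))
E
python3 - <<'E'
from h import *
s=sensors.get_state();print({k:np.round(v,3) for k,v in s.items()})
ims={c:optics.get_image(c) for c in("top","side")}
for c,im in ims.items():
    save(im,c+"0.png"); print(c,"cam",np.round(ray(im,(0,0))[0],3),"vfov",im["vertical_fov"])
    for q in("jar_a","red_tray","blue_tray","tape_measure","bit_box","spool"):
        for x in optics.search_frame(c,q)[:5]: print(c,q,round(x["score"],2),np.round(x["extent"]), np.round(atz(im,((x["extent"][0]+x["extent"][2])/2,(x["extent"][1]+x["extent"][3])/2),0.02),3))
cv2.imwrite("pics/t0.png",cv2.resize(cv2.imread("pics/top0.png"),(800,500)))
E
```

```text
{'time': np.float64(0.0), 'joints': array([-8.9686e+01,  2.1841e+01,  7.4385e+01,  1.0000e-03,  8.3857e+01,
       -1.2336e+01]), 'joint_velocities': array([-0.098,  0.034,  0.04 , -0.008,  0.015, -0.029]), 'joint_torque': array([ 0.0000e+00, -4.4846e+01, -2.3128e+01, -0.0000e+00,  5.0000e-03,
        0.0000e+00]), 'tool_pos': array([ 0.12 , -0.536,  0.231]), 'tcp_rot': array([-103.333,   89.917,   89.317]), 'wrist_force': array([0.118, 0.577, 0.437]), 'wrist_torque': array([ 0.027, -0.009, -0.013]), 'gripper_width': np.float64(0.085)}
top cam [0.449 0.016 1.211] vfov 48.26884790366243
top jar_a 0.79 [309. 181. 327. 198.] [0.623 0.037 0.02 ]
top jar_a 0.77 [331. 150. 349. 174.] [ 0.698 -0.022  0.02 ]
top jar_a 0.58 [280. 215. 299. 235.] [0.528 0.114 0.02 ]
top jar_a 0.58 [352. 172. 374. 189.] [ 0.646 -0.083  0.02 ]
top jar_a 0.55 [309. 228. 330. 244.] [0.497 0.034 0.02 ]
top red_tray 0.91 [402. 186. 453. 253.] [ 0.54  -0.254  0.02 ]
top red_tray 0.72 [312. 224. 331. 243.] [0.504 0.029 0.02 ]
top blue_tray 0.68 [216. 186. 268. 259.] [0.536 0.24  0.02 ]
top tape_measure 0.77 [354. 121.
[... 170 characters left out ...]
.827  0.613] vfov 51.9836092848091
side jar_a 0.89 [278. 180. 293. 200.] [0.532 0.112 0.02 ]
side jar_a 0.85 [334. 214. 354. 237.] [ 0.648 -0.078  0.02 ]
side jar_a 0.77 [268. 195. 286. 223.] [0.5   0.027 0.02 ]
side jar_a 0.61 [316. 187. 332. 213.] [0.624 0.04  0.02 ]
side jar_a 0.57 [346. 195. 367. 222.] [ 0.696 -0.016  0.02 ]
side red_tray 0.61 [268. 261. 368. 321.] [ 0.545 -0.27   0.02 ]
side blue_tray 0.65 [252. 155. 317. 184.] [0.544 0.224 0.02 ]
side tape_measure 0.97 [386. 202. 410. 231.] [ 0.784 -0.073  0.02 ]
side bit_box 0.82 [330. 144. 357. 170.] [0.731 0.257 0.02 ]
side spool 0.77 [352. 168. 368. 190.] [0.744 0.12  0.02 ]
side spool 0.47 [253. 152. 317. 184.] [0.548 0.233 0.02 ]
```

View pics/t0.png

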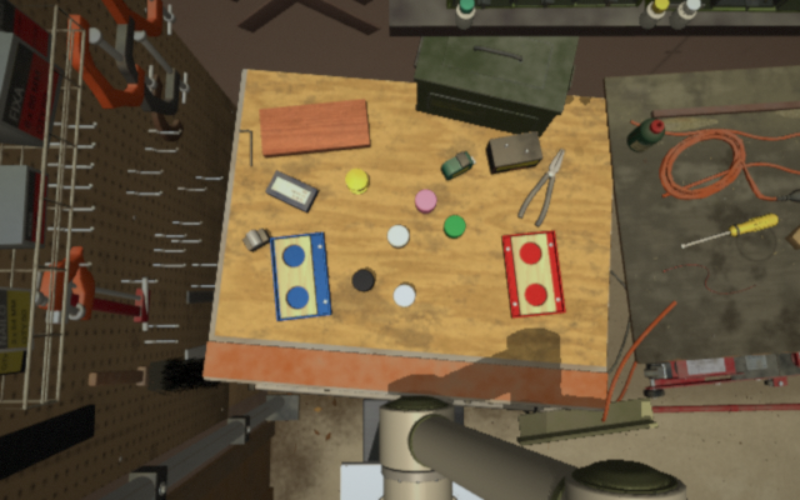

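View pics/side0.png

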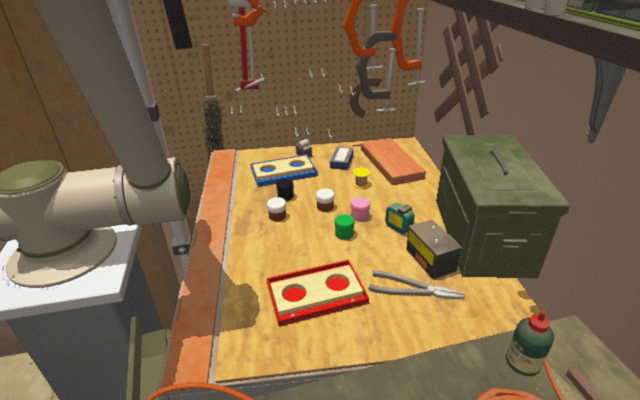

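The top view shows two white-lidded jars, at about (318,189) and (323,236) in the 640 px frame. Black, green and pink look-alikes sit beside them. The red tray is on the right and the blue tray on the left. Next I confirm the jars in one crop and measure the lids, trays and wells by colour.

Run:
```python
from h import *
im=optics.get_image("top"); sd=optics.get_image("side")
f=im["frame"]; hsv=cv2.cvtColor(f,cv2.COLOR_RGB2HSV)
def comps(m,lo):
    n,l,s,c=cv2.connectedComponentsWithStats(m.astype(np.uint8)*255)
    return [(c[i],s[i]) for i in range(1,n) if s[i][4]>=lo]
box=np.zeros(f.shape[:2],bool); box[90:280,190:470]=1
print("white lids");[print(np.round(c,1),s[4],np.round(atz(im,c,.044),4)) for c,s in comps(box&(hsv[...,1]<60)&(hsv[...,2]>150),40)]
for nm,m in(("red",((hsv[...,0]<6)|(hsv[...,0]>174))&(hsv[...,1]>170)),("blue",(hsv[...,0]>98)&(hsv[...,0]<125)&(hsv[...,1]>130))):
    print(nm)
    for c,s in comps(box&m,40): print(np.round(c,1),s,np.round(atz(im,c,.005),4),np.round(atz(im,c,.017),4))
    mm=box&m; mm[:180]=0; mm[265:]=0
    if nm=="blue": mm[:,:205]=0;mm[:,275:]=0
    else: mm[:,:395]=0
    pts=np.argwhere(mm)[:,::-1].astype(np.float32); w=np.array([atz(im,p,.015)[:2] for p in pts],np.float32)
    print(cv2.minAreaRect(w))
a=cv2.resize(f[165:255,265:365],(400,360),interpolation=cv2.INTER_CUBIC); b=cv2.resize(sd["frame"][165:255,255:355],(400,360),interpolation=cv2.INTER_CUBIC)
c=cv2.resize(f[180:265,395:460],(400,523)[:2]); d=cv2.resize(f[180:265,210:275],(400,523))
o=np.zeros((600,800,3),np.uint8); 
top=np.hstack([cv2.resize(a,(400,300)),cv2.resize(b,(400,300))]); bot=np.hstack([cv2.resize(c,(229,300)),cv2.resize(d,(229,300))])
o[:300]=top;o[300:,:458]=bot
cv2.imwrite("pics/c1.png",o[...,::-1])
```

```text
white lids
[443.8 132.3] 95 [ 0.7731 -0.3017  0.044 ]
[232.4 152. ] 340 [0.7218 0.2652 0.044 ]
[318.  188.2] 235 [0.623  0.0376 0.044 ]
[201.9 190.4] 57 [0.619  0.3429 0.044 ]
[323.  236.2] 246 [0.4964 0.0252 0.044 ]
[246.4 276.3] 239 [0.3951 0.2224 0.044 ]
red
[444.2 217.4] [435 185  17  66 399] [ 0.5464 -0.3041  0.005 ] [ 0.5454 -0.3009  0.017 ]
[408.4 220.8] [402 188  15  66 379] [ 0.5379 -0.2063  0.005 ] [ 0.537  -0.2041  0.017 ]
[423.9 202.3] [416 194  17  17 213] [ 0.588 -0.25   0.005] [ 0.5866 -0.2474  0.017 ]
[428.2 235.3] [420 227  17  17 220] [ 0.4982 -0.2587  0.005 ] [ 0.4977 -0.2559  0.017 ]
((0.5429783463478088, -0.2530418634414673), (0.17738498747348785, 0.11462142318487167), 5.341923236846924)
blue
[256.3 219. ] [249 187  16  65 612] [0.5456 0.2053 0.005 ] [0.5447 0.2034 0.017 ]
[219.8 222.3] [216 191   9  65  85] [0.5373 0.3034 0.005 ] [0.5364 0.3006 0.017 ]
[234.7 204.4] [227 197  16  16 197] [0.5857 0.2642 0.005 ] [0.5843 0.2617 0.017 ]
[237.7 237.6] [230 230  16  16 205] [0.4958 0.2544 0.005 ] [0.4954 0.2521 0.017 ]
((0.5408098101615906, 0.24712960422039032), (0.17461876571178436, 0.11436127871274948), 6.3781914710998535)
```

View pics/c1.png

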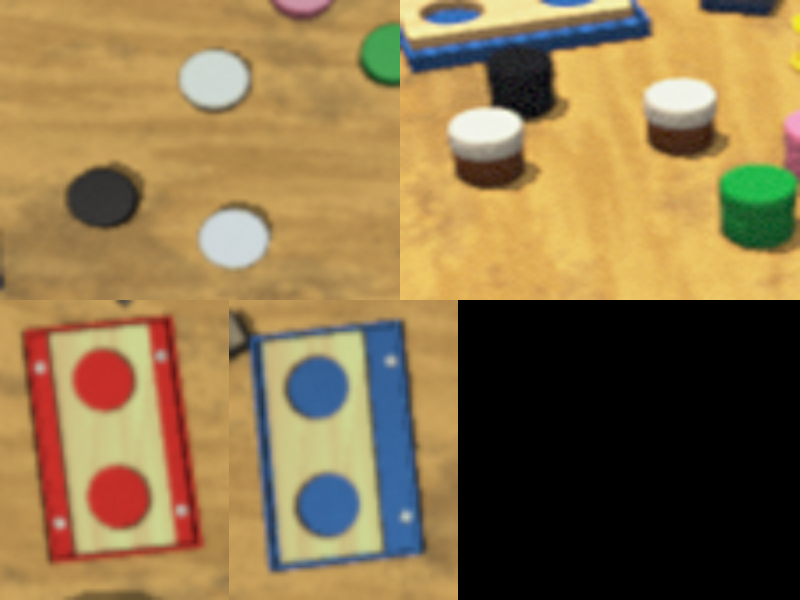

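The crop confirms two brown jars with white lids, at top pixels (318,188) and (323,236). The solid black, green and pink ones are look-alikes. The wells are also visible in both trays. Next I work out the tool yaw.

```bash
cat >> h.py <<'E'
from scipy.spatial.transform import Rotation as Ro
def tool(s=None):
    s=s or sensors.get_state(); return Ro.from_euler("xyz",s["tcp_rot"],degrees=True).as_matrix(),np.array(s["tool_pos"])
def wrist():
    Rt,p=tool(); im=optics.get_image("wrist"); M=np.array(im["mount"])
    Rc=Rt@M[:3,:3]; o=Rt@M[:3,3]+p
    im["R"]=Rc.T; im["t"]=-Rc.T@o; return im
E
python3 - <<'E'
from h import *
s=sensors.get_state();R,p=tool(s);print(s["time"],p);print(np.round(R,3)); print("jaw yaw",np.degrees(np.arctan2(R[1,1],R[0,1])))
im=wrist();print(np.round(im["mount"],3))
E
```

```text
0.8 [ 0.12045461 -0.53663296  0.2313168 ]
[[ 0.     0.219 -0.976]
 [ 0.    -0.976 -0.219]
 [-1.    -0.    -0.   ]]
jaw yaw -77.350342347008
[[ 0.001 -0.297  0.955 -0.142]
 [ 1.     0.001 -0.001 -0.001]
 [-0.     0.955  0.297 -0.077]
 [ 0.     0.     0.     1.   ]]
```

>>> move_arm --moves '[[[-1,0.376,0.562,-0.03,-1.1],[-1,0.376,0.562,-0.03,-1.1],[-1,0.376,0.562,-0.03,-1.1],[-1,0.376,0.562,-0.03,-1.1],[-1,0.376,0.562,-0.03,-1.1],[-1,0.376,0.562,-0.03,-1.1],[-1,0.376,0.562,-0.03,-1.1],[-1,0.376,0.562,-0.03,-1.1]]]'

```text
time: 1.65
tool_pos: [0.3434, -0.2028, 0.2138]
tcp_rot: [130.5, 89.9, -43.4]
wrist_force: [0.4, -0.9, -0.0]
gripper_width: 0.0855
```

>>> move_arm --moves '[[[-1,0.153,0.228,-0.064,0],[-1,0.153,0.228,-0.064,0],[-1,0.153,0.228,-0.064,0],[-1,0.153,0.228,-0.064,0],[-1,0.153,0.228,-0.064,0],[-1,0.153,0.228,-0.064,0],[-1,0.153,0.228,-0.064,0],[-1,0.153,0.228,-0.064,0]]]'

```text
time: 2.45
tool_pos: [0.4963, 0.0255, 0.1496]
tcp_rot: [85.6, 90.0, -88.3]
wrist_force: [-0.5, -0.1, 0.2]
gripper_width: 0.0854
```

```bash
cat >> h.py <<'E'
def jaw():
    R,p=tool(); return np.degrees(np.arctan2(R[1,1],R[0,1]))
def lid(im,z=.044):
    hsv=cv2.cvtColor(im["frame"],cv2.COLOR_RGB2HSV)
    m=((hsv[...,1]<60)&(hsv[...,2]>140)).astype(np.uint8)*255
    cs,_=cv2.findContours(m,cv2.RETR_EXTERNAL,cv2.CHAIN_APPROX_NONE); out=[]
    for c in cs:
        if cv2.contourArea(c)<400: continue
        w=np.array([atz(im,q[0],z)[:2]*1000 for q in c],np.float32)
        (x,y),rr=cv2.minEnclosingCircle(w); e=cv2.fitEllipse(w); b=cv2.boundingRect(c)
        out.append((np.round(e[0],1),np.round(e[1],1),round(2*rr,1),b))
    return out
E
python3 - <<'E'
from h import *
s=sensors.get_state();print(s["tool_pos"],jaw(),s["joints"].round(0) if hasattr(s["joints"],"round") else s["joints"],s["time"],s["wrist_force"])
im=wrist();save(im,"w1.png")
for l in lid(im):print(l)
E
```

```text
[0.49626661 0.0255418  0.14960832] -83.8935670636613 [-11.  21.  90.  -0.  69.  73.] 2.45 [-0.54602327 -0.05420088  0.20874399]
(array([426.2, 235.3]), array([  5.5, 169.6]), 129.3, (20, 232, 142, 28))
(array([498.3,  25.2]), array([43.1, 43.5]), 44.8, (299, 172, 50, 48))
(array([624.3,  37.7]), array([43.9, 44.7]), 45.8, (296, 4, 60, 66))
```

View pics/w1.png

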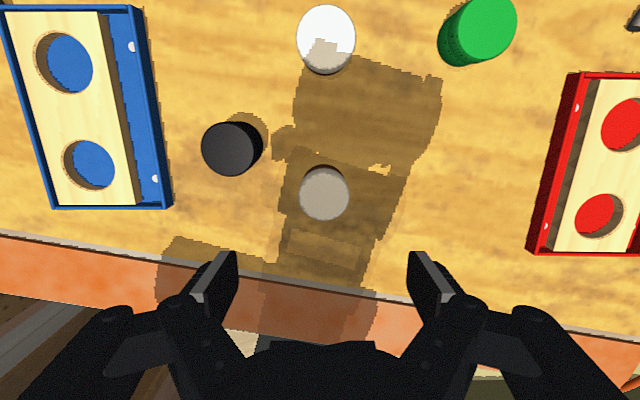

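The wrist view shows the near white lid at (324,193) and the far one at (326,38), both trays, and the fingers clear of everything. The lids measure (0.498, 0.025) and (0.624, 0.038), which agrees with the top camera. I descend on the near jar.

>>> move_arm --moves '[[[-1,0.002,0,-0.05,0],[-1,0.002,0,-0.1,0],[-1,0.002,0,-0.125,0],[-1,0.002,0,-0.135,0],[-1,0.002,0,-0.135,0],[0.5,0.002,0,-0.135,0],[0.5,0.002,0,-0.135,0],[0.5,0.002,0,-0.135,0]]]' --grip_force 60

```text
time: 3.3
tool_pos: [0.4989, 0.0246, 0.0164]
tcp_rot: [147.2, 89.8, -26.8]
wrist_force: [-5.8, 0.2, 22.0]
gripper_width: 0.0449
```

>>> move_arm --moves '[[[0.5,0,0,0,0],[0.5,0,0,0,0],[0.5,0,0,0,0],[0.5,0,0,0,0],[0.5,0,0,0,0],[0.5,0,0,0,0],[0.5,0,0,0,0],[0.5,0,0,0,0]]]'

```text
time: 4.1
tool_pos: [0.4989, 0.0246, 0.0166]
tcp_rot: [148.4, 89.8, -25.5]
wrist_force: [-1.3, 0.6, 4.7]
gripper_width: 0.0452
```

Run:
```python
from h import *
im=wrist();sd=optics.get_image("side")
f=im["frame"][150:400,180:460]; g=sd["frame"][140:230,220:320]
cv2.imwrite("pics/g1.png",np.hstack([cv2.resize(f,(448,400)),cv2.resize(g,(352,400),interpolation=cv2.INTER_CUBIC)])[...,::-1])
print(lid(im))
```

```text
[(array([501.1,  25.8]), array([44.3, 48.6]), 49.4, (274, 229, 97, 96)), (array([605.2,  36.4]), array([13., 38.]), 37.3, (271, 0, 110, 41))]
```

View pics/g1.png

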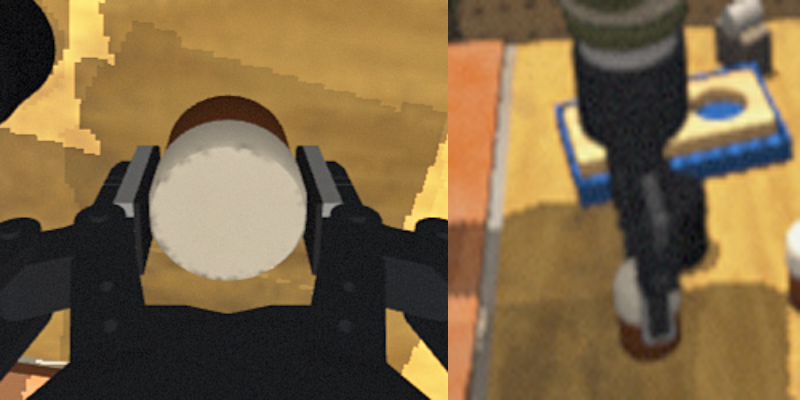

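The jar is held centred between the pads. I lift it 10 mm and weigh it.

>>> move_arm --moves '[[[0.5,0,0,0.003,0],[0.5,0,0,0.006,0],[0.5,0,0,0.01,0],[0.5,0,0,0.01,0],[0.5,0,0,0.01,0],[0.5,0,0,0.01,0],[0.5,0,0,0.01,0],[0.5,0,0,0.01,0]]]'

```text
time: 5.0
tool_pos: [0.4988, 0.0246, 0.0265]
tcp_rot: [147.5, 89.8, -26.5]
wrist_force: [-0.2, -0.0, -4.9]
gripper_width: 0.0452
```

```bash
cat >> h.py <<'E'
def weigh(n=12):
    F=[]
    for i in range(n):
        im=optics.get_image("side"); F.append(sensors.get_state()["wrist_force"])
    F=np.array(F); print("F mean",F.mean(0).round(2),"sd",F.std(0).round(2),"sem",(F.std(0)/n**.5).round(2)); return im
E
python3 - <<'E'
from h import *
im=weigh();s=sensors.get_state();print(s["time"],s["tool_pos"],s["gripper_width"]);g=im["frame"][160:230,240:340];cv2.imwrite("pics/g2.png",cv2.resize(g,(600,420),interpolation=cv2.INTER_CUBIC)[...,::-1])
E
```

```text
F mean [ 0.24 -0.32 -4.97] sd [0.47 0.61 0.51] sem [0.14 0.17 0.15]
5.6 [0.49888685 0.02462705 0.02658984] 0.04515995870059346
```

The jar weighs about 507 g (4.97 ± 0.15 N), so it is heavy and goes to the red tray. I carry it low to above the near red well.

>>> move_arm --moves '[[[0.5,0,0,0.03,0],[0.5,0,-0.03,0.04,0],[0.5,0,-0.075,0.04,0],[0.5,0,-0.12,0.04,0],[0.5,0,-0.165,0.04,0],[0.5,0,-0.2,0.04,0],[0.5,0,-0.22,0.04,0],[0.5,0,-0.22,0.04,0]]]'

```text
time: 6.4
tool_pos: [0.4989, -0.1981, 0.0665]
tcp_rot: [142.3, 89.7, -31.9]
wrist_force: [-0.2, 1.1, -4.9]
gripper_width: 0.045
```

```bash
cat >> h.py <<'E'
def wells(im,col):
    hsv=cv2.cvtColor(im["frame"],cv2.COLOR_RGB2HSV);H=hsv[...,0]
    m=((H<7)|(H>173))&(hsv[...,1]>150)&(hsv[...,2]>50) if col=="red" else (H>98)&(H<125)&(hsv[...,1]>120)&(hsv[...,2]>40)
    # board: pale plywood
    cs,_=cv2.findContours(m.astype(np.uint8)*255,cv2.RETR_EXTERNAL,cv2.CHAIN_APPROX_NONE)
    for c in cs:
        if cv2.contourArea(c)<500: continue
        w=np.array([atz(im,q[0],.005)[:2]*1000 for q in c],np.float32); e=cv2.fitEllipse(w); b=cv2.boundingRect(c)
        print(col,"floor blob",np.round(e[0],1),np.round(e[1],1),b)
E
python3 - <<'E'
from h import *
s=sensors.get_state();print(s["time"],s["tool_pos"],jaw(),s["wrist_force"])
im=wrist();save(im,"w2.png");wells(im,"red")
import pickle;pickle.dump(im,open("w2.pkl","wb"))
E
```

```text
6.4 [ 0.49889195 -0.19807436  0.06649436] -84.14727065534508 [-0.24362888  1.10695637 -4.90266861]
red floor blob [ 497.8 -257.6] [43.5 46.6] (370, 197, 62, 56)
red floor blob [ 588.7 -248.6] [45.8 48. ] (378, 58, 71, 78)
red floor blob [ 550.9 -258.7] [124.5 208.6] (326, 16, 198, 268)
```

View pics/w2.png

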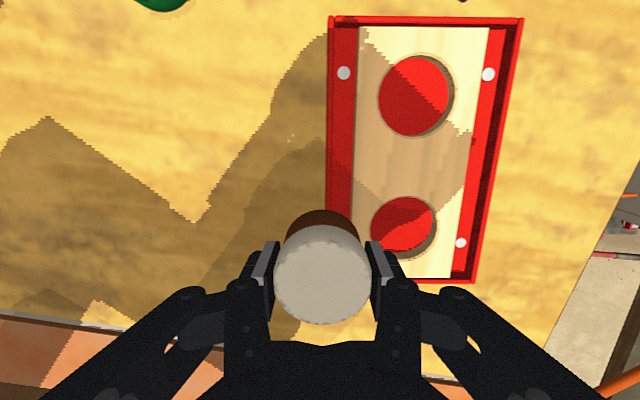

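The wrist view shows the red wells at (415,95) and (402,226). The near well lies at about (0.4995, -0.2565). I go above it and down to just over the board.

>>> move_arm --moves '[[[0.5,0.001,-0.03,0,0],[0.5,0.001,-0.0585,0,0],[0.5,0.001,-0.0585,-0.01,0],[0.5,0.001,-0.0585,-0.02,0],[0.5,0.001,-0.0585,-0.027,0],[0.5,0.001,-0.0585,-0.03,0],[0.5,0.001,-0.0585,-0.034,0],[0.5,0.001,-0.0585,-0.034,0]]]'

```text
time: 7.25
tool_pos: [0.4999, -0.254, 0.0333]
tcp_rot: [159.4, 89.8, -14.7]
wrist_force: [-1.8, 3.2, 4.1]
gripper_width: 0.0453
```

>>> move_arm --moves '[[[0.5,0,-0.001,-0.001,0],[0.5,0,-0.002,-0.001,0],[0.5,0,-0.003,-0.001,0],[0.5,0,-0.004,-0.001,0],[0.5,0,-0.004,-0.001,0],[0.5,0,-0.004,-0.001,0],[0.5,0,-0.004,-0.001,0],[0.5,0,-0.004,-0.001,0]]]'

```text
time: 8.05
tool_pos: [0.4999, -0.258, 0.0322]
tcp_rot: [159.1, 89.8, -15.0]
wrist_force: [-0.6, -0.3, -4.7]
gripper_width: 0.0452
```

Contact is gone and the jar has dropped below the board's top, so it is in the well mouth. I continue down.

>>> move_arm --moves '[[[0.5,0,0,-0.002,0],[0.5,0,0,-0.004,0],[0.5,0,0,-0.006,0],[0.5,0,0,-0.008,0],[0.5,0,0,-0.009,0],[0.5,0,0,-0.01,0],[0.5,0,0,-0.01,0],[0.5,0,0,-0.01,0]]]'

```text
time: 8.85
tool_pos: [0.4999, -0.258, 0.0223]
tcp_rot: [158.5, 89.8, -15.6]
wrist_force: [0.1, -0.6, -5.2]
gripper_width: 0.0449
```

>>> move_arm --moves '[[[0.5,0,0,-0.0005,0],[0.5,0,0,-0.001,0],[0.5,0,0,-0.0015,0],[0.5,0,0,-0.0015,0],[0.5,0,0,-0.0015,0],[0.5,0,0,-0.0015,0],[0.5,0,0,-0.0015,0],[0.5,0,0,-0.0015,0]]]'

```text
time: 9.65
tool_pos: [0.5, -0.2581, 0.0216]
tcp_rot: [154.2, 89.7, -19.9]
wrist_force: [-2.2, 2.3, 4.6]
gripper_width: 0.0449
```

The floor is felt at TCP z 21.6 mm, exactly where it was expected, so the jar is seated. I release it and rise.

>>> move_arm --moves '[[[-1,0,0,0,0],[-1,0,0,0,0],[-1,0,0,0,0],[-1,0,0,0,0],[-1,0,0,0.015,0],[-1,0,0,0.04,0],[-1,0,0,0.08,0],[-1,0,0,0.12,0]]]'

```text
time: 10.45
tool_pos: [0.4998, -0.2579, 0.1427]
tcp_rot: [160.4, 89.8, -13.6]
wrist_force: [-0.1, 0.8, 1.4]
gripper_width: 0.0855
```

>>> move_arm --moves '[[[-1,0.125,0.296,0.03,0],[-1,0.125,0.296,0.03,0],[-1,0.125,0.296,0.03,0],[-1,0.125,0.296,0.03,0],[-1,0.125,0.296,0.03,0],[-1,0.125,0.296,0.03,0],[-1,0.125,0.296,0.03,0],[-1,0.125,0.296,0.03,0]]]'

```text
time: 11.25
tool_pos: [0.6254, 0.0412, 0.1726]
tcp_rot: [167.3, 89.8, -6.6]
wrist_force: [-1.5, -0.5, 0.2]
gripper_width: 0.085
```

Run:
```python
from h import *
s=sensors.get_state();print(s["time"],s["tool_pos"],jaw(),s["joints"])
im=wrist()
for l in lid(im):print(l)
t=optics.get_image("top");save(t,"top1.png")
for l in lid(t):print("top",l)
for l in lid(t,.049):print("top.049",l)
```

```text
11.25 [0.62542987 0.04115687 0.17263417] -83.81340558882968 [-7.04081839e+00  3.19054583e+01  6.69757595e+01  2.13281329e-03
  8.08720786e+01  7.67721391e+01]
(array([ 501.6, -262. ]), array([34.5, 54.7]), 54.7, (556, 309, 41, 36))
(array([625.3,  37.3]), array([43.1, 44.1]), 45.9, (304, 171, 47, 44))
(array([617.2, 338.9]), array([20.1, 33.9]), 35.7, (0, 146, 26, 38))
(array([726.3, 251.6]), array([ 40.3, 100.1]), 93.6, (30, 2, 112, 99))
top (array([128.3, -93.6]), array([ 71.3, 162.3]), 156.3, (337, 370, 59, 30))
top (array([150.5, 161.7]), array([129.1, 319.4]), 280.6, (219, 346, 108, 54))
top (array([168.8, 393.1]), array([162.1, 231.9]), 234.3, (135, 336, 86, 64))
top (array([270.1, 128.2]), array([43.4, 90.9]), 88.2, (267, 317, 35, 20))
top (array([414.2, 103.2]), array([ 94.7, 293.5]), 251.6, (268, 216, 48, 96))
top (array([1056.3,  220.1]), array([ 340.6, 1082.7]), 265.7, (280, 138, 68, 94))
top (array([713.6,  55.2]), array([111.5, 143.6]), 150.7, (287, 135, 49, 41))
top (array([660.7, 145. ]), array([ 23.6, 353.1]), 248.6, (268, 131, 20, 93))
top.049 (array([129.6, -93.1]), array([ 71. , 161.6]), 155.6, (337, 370, 59, 30))
top.049 (array([151.8, 161. ]), array([128.6, 318.1]), 279.4, (219, 346, 108, 54))
top.049 (array([170. , 391.5]), array([161.4, 230.9]), 233.3, (135, 336, 86, 64))
top.049 (array([270.9, 127.8]), array([43.2, 90.5]), 87.9, (267, 317, 35, 20))
top.049 (array([414.3, 102.8]), array([ 94.3, 292.2]), 250.6, (268, 216, 48, 96))
top.049 (array([1053.7,  219.3]), array([ 339.1, 1078. ]), 264.5, (280, 138, 68, 94))
top.049 (array([712.5,  55. ]), array([111., 143.]), 150.1, (287, 135, 49, 41))
top.049 (array([659.8, 144.5]), array([ 23.5, 351.6]), 247.5, (268, 131, 20, 93))
```

>>> move_arm --moves '[[[-1,0,-0.0038,-0.05,0],[-1,0,-0.0038,-0.1,0],[-1,0,-0.0038,-0.14,0],[-1,0,-0.0038,-0.152,0],[-1,0,-0.0038,-0.156,0],[0.5,0,-0.0038,-0.156,0],[0.5,0,-0.0038,-0.156,0],[0.5,0,-0.0038,-0.156,0]]]'

```text
time: 12.15
tool_pos: [0.6256, 0.0343, 0.0186]
tcp_rot: [163.4, 89.6, -10.6]
wrist_force: [-4.5, -0.2, 13.9]
gripper_width: 0.0453
```

>>> move_arm --moves '[[[0.5,0,0,0,0],[0.5,0,0,0,0],[0.5,0,0,0,0],[0.5,0,0,0.003,0],[0.5,0,0,0.006,0],[0.5,0,0,0.01,0],[0.5,0,0,0.01,0],[0.5,0,0,0.01,0]]]'

```text
time: 12.95
tool_pos: [0.6256, 0.0343, 0.0287]
tcp_rot: [163.4, 89.6, -10.6]
wrist_force: [-0.6, -0.0, -2.9]
gripper_width: 0.0452
```

>>> move_arm --moves '[[[0.5,0,0,0,0],[0.5,0,0,0,0],[0.5,0,0,0,0],[0.5,0,0,0,0],[0.5,0,0,0,0],[0.5,0,0,0,0],[0.5,0,0,0,0],[0.5,0,0,0,0]]]'

```text
time: 13.75
tool_pos: [0.6256, 0.0343, 0.0287]
tcp_rot: [163.8, 89.6, -10.2]
wrist_force: [0.5, 0.1, -2.5]
gripper_width: 0.045
```

Run:
```python
from h import *
im=weigh();s=sensors.get_state();print(s["time"],s["tool_pos"],s["gripper_width"])
g=im["frame"][150:330,240:380];cv2.imwrite("pics/g3.png",cv2.resize(g,(467,600),interpolation=cv2.INTER_CUBIC)[...,::-1])
```

```text
F mean [ 0.08  0.08 -2.98] sd [0.46 0.36 0.47] sem [0.13 0.1  0.14]
14.35 [0.62564822 0.03430695 0.0287591 ] 0.0449278046532754
```

View pics/g3.png

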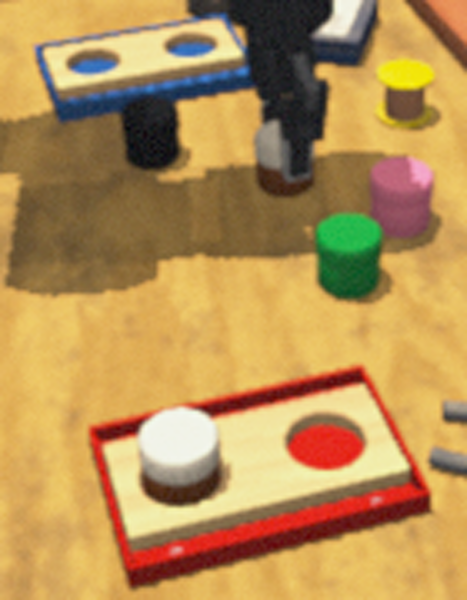

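The near red well holds the first jar, sitting low and upright. The second jar weighs about 304 g, so I take more samples to firm up the mean.

Run:
```python
from h import *
weigh(30)
```

```text
F mean [ 0.06 -0.05 -2.69] sd [0.44 0.42 0.42] sem [0.08 0.08 0.08]
```

The combined mean is about 2.8 N, or 283 g, so the jar is light and goes to the blue tray. I carry it low towards the far blue well.

>>> move_arm --moves '[[[0.5,0,0,0.03,0],[0.5,-0.01,0.03,0.044,0],[0.5,-0.02,0.07,0.044,0],[0.5,-0.03,0.11,0.044,0],[0.5,-0.038,0.15,0.044,0],[0.5,-0.038,0.17,0.044,0],[0.5,-0.038,0.17,0.044,0],[0.5,-0.038,0.17,0.044,0]]]'

```text
time: 16.65
tool_pos: [0.5876, 0.2043, 0.0726]
tcp_rot: [161.2, 89.6, -12.8]
wrist_force: [-0.5, -0.8, -2.3]
gripper_width: 0.0448
```

Run:
```python
from h import *
s=sensors.get_state();print(s["time"],s["tool_pos"],jaw(),s["wrist_force"],s["joints"])
im=wrist();save(im,"w3.png");wells(im,"blue"); print("cam",ray(im,(0,0))[0])
o=im["frame"].copy()
for z,c in((.017,(255,0,0)),):
  for x,y in((.588,.262),(.4985,.2525)):
    for a in np.arange(0,6.28,.05):
        q=proj(im,(x+.0245*np.cos(a),y+.0245*np.sin(a),z)); cv2.circle(o,(int(round(q[0])),int(round(q[1]))),0,c,-1)
cv2.imwrite("pics/w3o.png",o[...,::-1])
```

```text
16.65 [0.58758258 0.20426845 0.07264586] -83.96782431327023 [-0.47627319 -0.79129067 -2.32388082] [ 8.34335343 37.0828434  75.2231856  -0.15786    67.31714997 92.37113934]
blue floor blob [476.7 197.5] [28.  35.2] (301, 318, 34, 28)
blue floor blob [585.2 263.4] [43.5 47.2] (216, 180, 61, 57)
blue floor blob [579.2 260.7] [116.  132.6] (169, 148, 168, 139)
cam [0.66253545 0.2134003  0.21495211]
```

View pics/w3o.png

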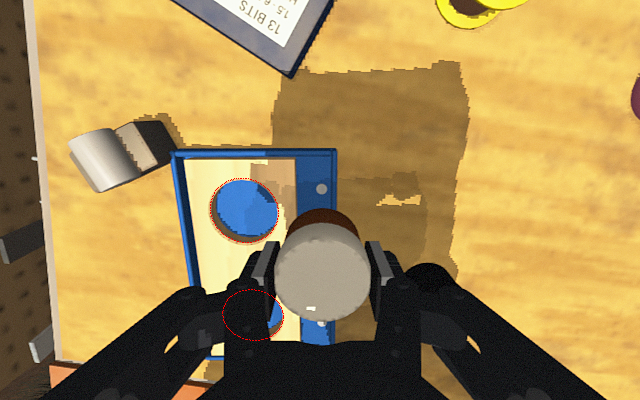

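The predicted rim, the red circle at (245,210), falls on the far blue well, so it lies at about (0.588, 0.262). The first jar needed about 2 mm less in y than the wrist estimate. I go above the well and down to just over the board.

>>> move_arm --moves '[[[0.5,0.001,0.03,0,0],[0.5,0.001,0.057,0,0],[0.5,0.001,0.057,-0.01,0],[0.5,0.001,0.057,-0.02,0],[0.5,0.001,0.057,-0.03,0],[0.5,0.001,0.057,-0.034,0],[0.5,0.001,0.057,-0.034,0],[0.5,0.001,0.057,-0.034,0]]]'

```text
time: 17.5
tool_pos: [0.589, 0.2602, 0.0388]
tcp_rot: [161.6, 89.6, -12.4]
wrist_force: [1.0, 0.4, -2.4]
gripper_width: 0.0448
```

>>> move_arm --moves '[[[0.5,0,0,-0.001,0],[0.5,0,0,-0.002,0],[0.5,0,0,-0.003,0],[0.5,0,0,-0.0035,0],[0.5,0,0,-0.004,0],[0.5,0,0,-0.0045,0],[0.5,0,0,-0.0045,0],[0.5,0,0,-0.0045,0]]]'

```text
time: 18.3
tool_pos: [0.5888, 0.2604, 0.0341]
tcp_rot: [162.4, 89.6, -11.7]
wrist_force: [-1.0, 1.2, -2.2]
gripper_width: 0.0451
```

>>> move_arm --moves '[[[0.5,0,0,-0.0005,0],[0.5,0,0,-0.001,0],[0.5,0,0,-0.0015,0],[0.5,0,0,-0.002,0],[0.5,0,0,-0.0025,0],[0.5,0,0,-0.003,0],[0.5,0,0,-0.003,0],[0.5,0,0,-0.003,0]]]'

```text
time: 19.1
tool_pos: [0.5888, 0.2604, 0.031]
tcp_rot: [162.6, 89.6, -11.4]
wrist_force: [-0.9, 1.7, -2.3]
gripper_width: 0.0448
```

The jar is free inside the well, 4.6 mm below the board's top. I continue down to the floor, expected at TCP z of about 23.6 mm.

>>> move_arm --moves '[[[0.5,0,0,-0.002,0],[0.5,0,0,-0.004,0],[0.5,0,0,-0.0055,0],[0.5,0,0,-0.0065,0],[0.5,0,0,-0.0075,0],[0.5,0,0,-0.008,0],[0.5,0,0,-0.0085,0],[0.5,0,0,-0.0085,0]]]'

```text
time: 19.9
tool_pos: [0.5887, 0.2605, 0.0237]
tcp_rot: [164.1, 89.6, -10.0]
wrist_force: [-6.5, 0.4, 7.9]
gripper_width: 0.0453
```

The floor is felt at 23.7 mm. I open only part way, because there is an unlisted object nearby, and then rise.

>>> move_arm --moves '[[[-0.45,0,0,0,0],[-0.45,0,0,0,0],[-0.45,0,0,0,0],[-0.45,0,0,0,0],[-0.45,0,0,0.015,0],[-0.45,0,0,0.04,0],[-0.45,0,0,0.08,0],[-0.45,0,0,0.12,0]]]'

```text
time: 20.7
tool_pos: [0.5885, 0.2603, 0.1446]
tcp_rot: [159.0, 89.6, -15.1]
wrist_force: [0.9, 1.0, -0.6]
gripper_width: 0.0621
```

>>> move_arm --moves '[[[-0.45,-0.15,-0.2,0.1,0],[-0.45,-0.15,-0.2,0.1,0],[-0.45,-0.15,-0.2,0.1,0],[-0.45,-0.15,-0.2,0.1,0],[-0.45,-0.15,-0.2,0.1,0],[-0.45,-0.15,-0.2,0.1,0],[-0.45,-0.15,-0.2,0.1,0],[-0.45,-0.15,-0.2,0.1,0]]]'

```text
time: 21.5
tool_pos: [0.4388, 0.0604, 0.2446]
tcp_rot: [161.5, 89.6, -12.6]
wrist_force: [0.6, -0.6, -0.7]
gripper_width: 0.0621
```

Run:
```python
from h import *
s=sensors.get_state();print(s["time"],s["tool_pos"],s["wrist_force"])
t=optics.get_image("top");sd=optics.get_image("side")
a=cv2.resize(t["frame"][110:270,200:470],(540,320),interpolation=cv2.INTER_CUBIC)
b=cv2.resize(sd["frame"][140:330,240:420],(360,380))
b1=cv2.resize(sd["frame"][145:195,240:330],(400,222),interpolation=cv2.INTER_CUBIC);b2=cv2.resize(sd["frame"][250:325,260:375],(400,261),interpolation=cv2.INTER_CUBIC)
o=np.zeros((595,800,3),np.uint8);o[:320,:540]=a;o[325:547,:400]=b1;o[325:586,400:]=b2
cv2.imwrite("pics/f.png",o[...,::-1])
# predicted heights: lid top centre if seated (z=.049) vs on board (z=.061)
for n,p in(("redjar",(.4993,-.2575)),("bluejar",(.588,.261))):
    print(n,"seated lid centre top",np.round(proj(t,(*p,.049)),1),"side",np.round(proj(sd,(*p,.049)),1),"unseated side",np.round(proj(sd,(*p,.061)),1))
for nm,im in(("top",t),("side",sd)):
    for q in("jar_a","tape_measure","bit_box","spool"):
        for x in optics.search_frame(nm,q)[:6]: print(nm,q,round(x["score"],2),np.round(x["extent"]))
```

```text
21.5 [0.43877167 0.0603621  0.24462788] [ 0.59709753 -0.6010414  -0.6988962 ]
redjar seated lid centre top [431.6 234.2] side [292.8 279.9] unseated side [292.4 275.3]
bluejar seated lid centre top [232.5 201.6] side [296.6 153.3] unseated side [296.4 149.7]
top jar_a 0.75 [225. 192. 244. 209.]
top jar_a 0.75 [280. 212. 299. 232.]
top jar_a 0.63 [419. 226. 440. 245.]
top jar_a 0.63 [352. 174. 373. 189.]
top jar_a 0.56 [331. 149. 350. 174.]
top tape_measure 0.69 [353. 123. 380. 142.]
top tape_measure 0.2 [212. 136. 253. 169.]
top bit_box 0.86 [210. 138. 252. 168.]
top bit_box 0.18 [404. 185. 454. 255.]
top spool 0.58 [275. 137. 295. 153.]
side jar_a 0.88 [334. 214. 356. 238.]
side jar_a 0.83 [283. 272. 305. 301.]
side jar_a 0.79 [348. 196. 368. 222.]
side jar_a 0.73 [289. 149. 303. 165.]
side jar_a 0.34 [351. 166. 372. 189.]
side tape_measure 0.95 [387. 203. 412. 234.]
side bit_box 0.67 [329. 146. 351. 173.]
side spool 0.84 [348. 167. 370. 189.]
```

View pics/f.png

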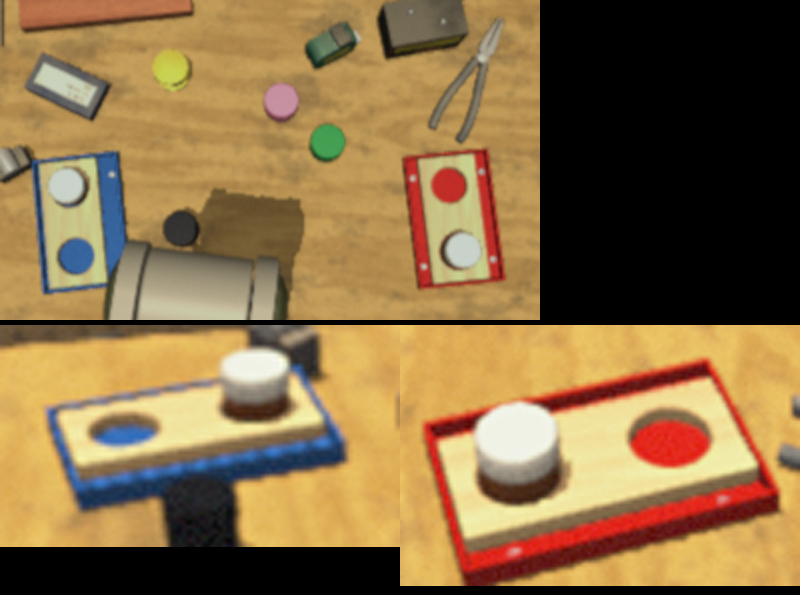

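Both jars sit upright in their wells. The brown band showing above each board is about as tall as the lid, about 16 mm, as it should be for a seated jar. The bystanders have not moved, so I hand in.

```bash
python3 -c "
from h import *
print(sensors.get_state()['time']); print(r.hand_in())"
```

```text
22.0
the job is handed in; nothing more can be done
None
```

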